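# Lock the little house onto the sloping display stand

### The arm

A 6-joint arm with a two-finger parallel gripper is mounted at the origin on the work surface. World frame = base frame: x ahead of the robot, y to its left, z up, the work surface at z = 0. Lengths are in m, angles in rad, forces in N, time in s.
With the tool pointing down it reaches from about 0.35 to 0.775 m from the base axis. Payload 5.5 kg.
Tool frame: the origin (TCP) lies midway between the tips of the shut fingers; the grasp point (between the pads) lies 19 mm behind it; z points along the fingers, y is the line along which they close (so a half turn about z gives the same grasp; the last joint's range is limited). The gripper opens to 85 mm and grips with 20 to 120 N. Pads are 22 mm wide; open, the fingers measure 114 mm over their backs; the gripper's body (76 mm by 85 mm) begins 54 mm behind the grasp point. The pads swing forward as they close: fully open they stand 13 mm farther back than shut.
Start: joints at [1.204, 0.313, 0.046, 1.304, 0, 1.431], TCP at [0.129, 0.56, 0.231] pointing down, gripper open.
Joint ranges: [-2.76, 2.76], [-0.86, 1.69], [-1.03, 1.26], [-2.2, 2.34], [-1.47, 1.5], [-3.14, 3.14]. Speed limits (rad/s): [2.57, 2.57, 3.14, 3.14, 3.14, 3.14].

### API

Orientations are given as a unit quaternion [w, x, y, z].
In Python, from workcell import telemetry, imaging, env gives the robot as it stands. The module is installed in compiled form; this text tells all that it offers.
- The arm moves only by the tool step_arm, never from a script. Its argument "moves" is a list of rows, each a list of 3 entries, a list of its own where there are three numbers: the shift along the tool's x, y, z in mm, then the turn, a rotation vector about the tool's x, y, z in rad, then the finger opening in mm, from 0 to 85.4. A call has 1 to 8 rows; each row is the pose to reach, as a shift and turn from the pose commanded when the call began, along the tool's axes at that moment; what a row does not reach only later rows make up. A row lasts 1/12 s, in which the tool goes at most 41.7 mm and 7.16 degrees, less where a joint would pass 70% of its speed; a pose out of reach is approached as far as the arm can. A call with a gripper value outside its range is refused whole. The fingers move at their own pace and stop on an object; "grip_force" is the grip in N (left out, the last holds). Time passes only in rows, so rows that repeat a pose let the fingers close. It gives the time, the measured TCP pose, the force, the opening and the grip force at its end, in the units of the state.
- telemetry.get_state(): the state, without advancing time (a new reading comes with each control period).
- imaging.read_camera(name): name is "side" or "top" or "wrist"; returns the picture (400x640x3 uint8, red, green, blue); there is no depth.
- imaging.camera_params(name): a dict with "camera_matrix" (3x3 intrinsics, pixels), "pose" (4x4, takes a point from camera to world coordinates). Camera axes: x right, y up, looking along -z (the intrinsics and any distortion apply to the point x, -y, -z); pixel columns grow to the right and rows downward; lengths in m; the calibration is good to about 2 mm. A picture is of the moment at which its call begins: read the wrist's pose just before it. camera_params takes no time and is no camera call; for the wrist camera it gives the pose at the moment of the call.
- env.hand_in(): hands the job in; it is judged then, once.
The state is a dict: "clock": time; "joint_pos": joint angles; "qvel": joint speeds; "tau": joint torques, N m; "tcp_pos": TCP position; "orientation": TCP orientation; "wrist_force": force on the tool from outside, world axes, zero at the start; "ft_torque": the same for the moment, N m; "finger_gap": finger opening in m; "grip_force": force on a finger pad.
Only numpy, scipy, OpenCV 4.12 (cv2) and the standard library are available. Lean on these libraries where they do the work, as an engineer would, in place of code of your own. Each camera call takes 0.05 s, during which the arm holds its last target. There are 200 camera calls.

### The job

Take the small white house with the steel twist-lock foot from among the figures on the table and set its foot fully home in the round steel socket of the sloping wooden stand, its two lugs going down through the two gaps of the rim. Then twist it a quarter turn clockwise, seen from above its roof, until it clicks locked against the stop, and let go of it. Leave the other ornaments, boxes, mug and spool standing where they are.

Things in the scene. Friction and masses are not known exactly. Their poses are not given: they have to be found in the camera images.
- house_mid (a point): Loose house, 0.17-0.35 kg, upright on the table: white ceramic block 40 (its x) x 52 mm (its y), pitched terracotta roof (ridge along y, no overhang), round steel foot; 74 mm tall. Point: its centre, 36 mm above the underside; z up through the roof. Half a turn about z leaves it the same. Grasp the flat walls at x = +-20 mm, which run 16 to 56 mm above the underside.
- house_foot (a point): The centre of the underside of the house's foot, axes as the house's. The foot is a steel disc 52 mm in diameter and 16 mm high with a 2.5 mm chamfer below, and two rounded lugs at the very bottom, 12 mm wide, 5 mm high, sticking out along the house's +y and -y to 36 mm from the axis.
- socket: Round steel twist-lock socket, 84 mm wide, fixed on a sloping wooden stand (board 240 mm up the slope, 280 across, 8 mm below this origin). Origin: on the axis, at the floor where the foot rests when home. z: out of the socket, square to the slope, leaning 30 degrees from vertical towards the robot's side; x: up the slope. Rim top 11.5 mm above the floor, its hole 56 mm wide for the 52 mm foot.
- gap_a (a point): One of the rim's two gaps for the lugs, at least 18 mm wide; the other is opposite. Point: 35 mm from the socket's axis, level with the rim's top, in the direction 170 degrees from the socket's x (x towards y). The house enters with its y axis along the gaps: yaw +80 degrees (or -100) about the socket's z, house centre 36 mm above the floor when home.
- lock_a (a point): Where one lug ends when locked (the other is opposite), 35 mm from the axis along the socket's +y. Once home the house turns only clockwise from above (negative about z), 80 degrees to a solid stop: house x then along socket x (yaw 0 or 180, +-2 degrees). From 25 to 10 degrees before it, two spring balls resist with about 0.15 N m, then click; turn on to the stop. Play up-down 2 mm.
- angel: Small angel figure, 51 mm tall, 38 mm wide, fixed on the stand's board beside the socket; origin at the centre of its underside.
- tree: Loose green glass fir tree, 50 mm wide, 88 mm tall, standing near the house; origin at the centre of its underside. Leave alone.
- snowman: Loose white snowman with black hat, 48 mm wide, 91 mm tall; origin at the centre of its underside. Leave alone.
- gift_a: Loose white window box, 90 mm cube; origin at the centre of its underside. Leave alone.
- gift_b: Loose white window box, 80 by 80 by 100 mm tall; origin at the centre of its underside. Leave alone.
- bell: Loose brass bell, 48 mm wide, 56 mm tall; origin at the centre of its underside. Leave alone.
- mug: Loose blue mug, 76 mm wide, 90 mm tall, handle at its +y; origin at the centre of its underside. Leave alone.
- spool: Loose cardboard spool, 60 mm wide, 30 mm tall; origin at the centre of its underside. Leave alone.

How it is judged:
On the way:
1. the house's foot is fully home in the socket, not yet twisted (z of house_mid in the frame of socket between 0.033 and 0.0395 m and x of house_mid in the frame of socket between -0.005 and 0.005 m and y of house_mid in the frame of socket between -0.005 and 0.005 m and angle between the z axis of house_mid and the z axis of socket, either way round below 0.1 rad and angle between the x axis of house_mid and the x axis of socket, either way round above 0.9 rad).
At the end, for the whole second after the job is handed in: The house stands in the socket, its foot home (centre 33 to 39.5 mm above the socket's floor and within 5 mm of its axis in x and in y, upright to the socket within 0.1 rad), twisted clockwise past the click to within 0.13 rad of the locked direction (z of house_mid in the frame of socket between 0.033 and 0.0395 m and x of house_mid in the frame of socket between -0.005 and 0.005 m and y of house_mid in the frame of socket between -0.005 and 0.005 m and angle between the z axis of house_mid and the z axis of socket, either way round below 0.1 rad and angle between the x axis of house_mid and the x axis of socket, either way round below 0.13 rad); the robot touches nothing.
It fails at once if a bystander (tree, snowman, window box, bell, mug or spool) is moved by more than 25 mm (distance of any of tree, snowman, gift_a, gift_b, bell, mug, spool from where it was at the start of the episode above 0.025 m).
It also fails if it takes over 45 s, if anything falls off the work surface, if the arm or the gripper's body presses on something with over 40 N, if the wrist force passes 120 N, or if a joint passes its speed limit or range.

## Working session

There is one attempt and no reset: what is moved stays moved. The work goes in short steps, Python scripts to look and compute and a tool call to move; the robot and the scene stay as the last step left them, time stands still between calls to the robot, and variables do not carry over. Pictures are saved under pics/ and viewed, at most 10 in all, crops included, and the job is handed in when it is done.

Besides the shell and the picture viewer there is one more tool, called after "Emit:" as name(argument=value, ...) on one line, values as JSON. step_arm: Moves the arm, as the interface text tells. Its arguments: {"type":"object","properties":{"moves":{"type":"array"},"grip_force":{"type":"number"}},"required":["moves"]}

```bash
mkdir -p pics
python3 - <<'E'
from workcell import telemetry, imaging
import cv2,json,numpy as np
np.set_printoptions(precision=4,suppress=True)
print(telemetry.get_state())
for n in ("side","top","wrist"):
    p=imaging.camera_params(n); print(n,p["camera_matrix"],p["pose"],[k for k in p])
    im=imaging.read_camera(n)
    cv2.imwrite(f"pics/{n}0.png",im[:,:,::-1])
E
```

```text
{'clock': 0.0, 'joint_pos': array([1.2044, 0.314 , 0.045 , 1.3036, 0.    , 1.4312]), 'qvel': array([-0.0018,  0.001 , -0.0002, -0.0009,  0.0013,  0.0017]), 'tau': array([  0.0006, -48.0624,  29.8533,   0.0191,  -0.0001,   0.    ]), 'tcp_pos': array([0.1291, 0.5598, 0.2304]), 'orientation': array([-0.0002,  0.1132,  0.9936, -0.0009]), 'wrist_force': array([ 0.6993, -0.1887,  0.2607]), 'ft_torque': array([-0.015 ,  0.0008,  0.0083]), 'grip_force': 0.0, 'finger_gap': 0.08497025938175064}
side [[371.5185   0.     328.208 ]
 [  0.     371.5185 205.0781]
 [  0.       0.       1.    ]] [[-0.7581  0.4697 -0.4523  0.1512]
 [-0.6521 -0.5421  0.5299  0.4833]
 [ 0.0037  0.6967  0.7173  0.7821]
 [ 0.      0.      0.      1.    ]] ['camera_matrix', 'pose']
top [[424.5819   0.     320.3609]
 [  0.     424.5819 199.4172]
 [  0.       0.       1.    ]] [[-0.0112  0.9943 -0.1063  0.4666]
 [-0.9994 -0.0076  0.0342  0.0088]
 [ 0.0332  0.1066  0.9938  1.1549]
 [ 0.      0.      0.      1.    ]] ['camera_matrix', 'pose']
wrist [[319.58     0.     323.0696]
 [  0.     319.58   195.6568]
 [  0.       0.       1.    ]] [[ 0.2248 -0.9418 -0.2501  0.0657]
 [ 0.9744  0.2169  0.0588  0.5741]
 [-0.0011 -0.2569  0.9664  0.3734]
 [ 0.      0.      0.      1.    ]] ['camera_matrix', 'pose']
```

View pics/top0.png

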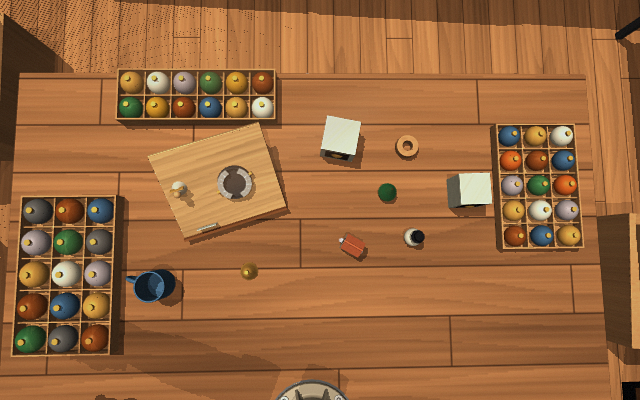

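View pics/side0.png

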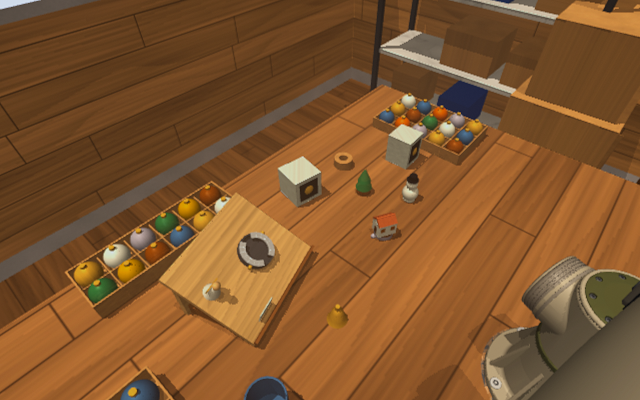

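The top view shows the house roof at about (352,245), the socket at (235,183), the angel at (179,188) and the tree at (387,192). The side view shows the house at (384,227) and the socket at (256,250). Next I'll magnify both.

```bash
cat > h.py <<'E'
import numpy as np, cv2
from workcell import telemetry, imaging
from scipy.spatial.transform import Rotation as R
np.set_printoptions(precision=4,suppress=True)
def ray(p,uv):
    K=p["camera_matrix"];T=p["pose"]
    d=np.array([(uv[0]-K[0,2])/K[0,0],-(uv[1]-K[1,2])/K[1,1],-1.])
    return T[:3,3],T[:3,:3]@d
def onz(p,uv,z):
    o,d=ray(p,uv); return o+d*(z-o[2])/d[2]
def onplane(p,uv,c,n):
    o,d=ray(p,uv); return o+d*((c-o)@n)/(d@n)
def tri(p1,a,p2,b):
    o1,d1=ray(p1,a);o2,d2=ray(p2,b)
    s=np.linalg.lstsq(np.c_[d1,-d2],o2-o1,rcond=None)[0]
    q1=o1+s[0]*d1;q2=o2+s[1]*d2
    return (q1+q2)/2,np.linalg.norm(q1-q2)
def proj(p,X):
    T=p["pose"];c=T[:3,:3].T@(np.asarray(X)-T[:3,3]);K=p["camera_matrix"]
    return np.array([K[0,0]*c[0]/-c[2]+K[0,2],-K[1,1]*c[1]/-c[2]+K[1,2]])
def pose():
    s=telemetry.get_state();q=s["orientation"]
    return s["tcp_pos"],R.from_quat([q[1],q[2],q[3],q[0]]),s
E
python3 - <<'E'
from h import *
t=cv2.imread("pics/top0.png");s=cv2.imread("pics/side0.png")
def c(im,u,v):
    return cv2.resize(im[v:v+60,u:u+80],(400,300),interpolation=cv2.INTER_CUBIC)
o=np.vstack([np.hstack([c(t,312,215),c(t,195,153)]),np.hstack([c(s,344,195),c(s,216,220)])])
cv2.imwrite("pics/z.png",o)
pt=imaging.camera_params("top");ps=imaging.camera_params("side")
print(tri(pt,(235,183),ps,(256,250)),onz(pt,(352,245),.07))
for uv in [(387,192),(414,237),(250,271),(343,137),(469,189),(407,146)]: print(uv,onz(pt,uv,.06))
print("board corners",[onz(pt,u,z) for u,z in [((148,157),0.1),((261,123),.1),((288,211),0.02),((188,241),.02)]])
E
```

```text
(array([0.6251, 0.1883, 0.0815]), np.float64(0.0005444659425456261)) [ 0.4651 -0.1079  0.07  ]
(387, 192) [ 0.6018 -0.2034  0.06  ]
(414, 237) [ 0.4839 -0.2704  0.06  ]
(250, 271) [0.4025 0.1516 0.06  ]
(343, 137) [ 0.749  -0.0906  0.06  ]
(469, 189) [ 0.6082 -0.4207  0.06  ]
(407, 146) [ 0.7242 -0.2601  0.06  ]
board corners [array([0.689 , 0.4013, 0.1   ]), array([0.7755, 0.121 , 0.1   ]), array([0.5574, 0.0567, 0.02  ]), array([0.4804, 0.3199, 0.02  ])]
```

View pics/z.png

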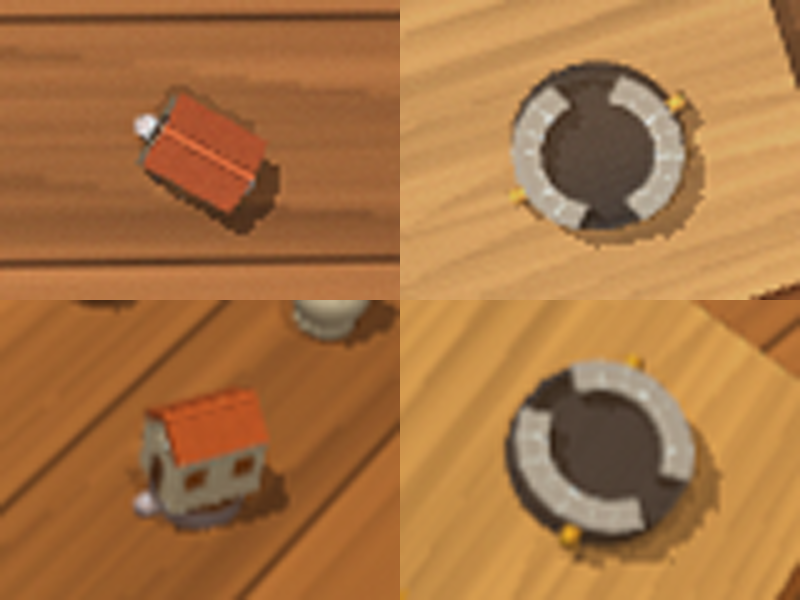

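The crops show the roof ridge running from about (344,241) to (362,251) in the top view. The socket is clear, with gaps near 12 and 6 o'clock and pins on the lock axis. I'll go above the house first and look closer there.

```bash
cat >> h.py <<'E'
def tool_R(zdir,yyaw_vec):
    z=zdir/np.linalg.norm(zdir); y=yyaw_vec-z*(yyaw_vec@z); y/=np.linalg.norm(y)
    return R.from_matrix(np.c_[np.cross(y,z),y,z])
def go(p,Rt):
    p0,R0,s=pose(); d=R0.inv().apply(p-p0)*1e3; rv=(R0.inv()*Rt).as_rotvec()
    print("shift mm",d.round(1),"turn",rv.round(4),"rows>=",max(np.linalg.norm(d)/41.7,np.degrees(np.linalg.norm(rv))/7.16))
def yaw(a): return np.array([np.cos(a),np.sin(a),0])
DOWN=np.array([0,0,-1.])
E
python3 - <<'E'
from h import *
pt=imaging.camera_params("top")
a=onz(pt,(344.4,241),.074);b=onz(pt,(362.4,251),.074);d=a-b
print(a,b,"c",(a+b)/2,"yaw y",np.degrees(np.arctan2(d[1],d[0])))
y=np.arctan2(d[1],d[0]); go(np.append(((a+b)/2)[:2],.18),tool_R(DOWN,yaw(y+np.pi/2)))
E
```

```text
[ 0.4755 -0.0883  0.074 ] [ 0.4497 -0.1336  0.074 ] c [ 0.4626 -0.111   0.074 ] yaw y 60.411885330445095
shift mm [-475.7 -578.7   51.3] turn [-0.0011 -0.001  -1.2812] rows>= 18.006904837680064
```

Emit:
step_arm(moves=[[[-476,-579,51],[0,0,-1.281],85],[[-476,-579,51],[0,0,-1.281],85],[[-476,-579,51],[0,0,-1.281],85],[[-476,-579,51],[0,0,-1.281],85],[[-476,-579,51],[0,0,-1.281],85],[[-476,-579,51],[0,0,-1.281],85],[[-476,-579,51],[0,0,-1.281],85],[[-476,-579,51],[0,0,-1.281],85]])

```text
clock: 0.82
tcp_pos: [0.2636, 0.2919, 0.2111]
orientation: [0.0, -0.331, 0.944, -0.0]
wrist_force: [0.6, -0.9, -0.5]
finger_gap: 0.0849
grip_force: 0.0
```

Run:
```python
from h import *
go(np.array([.4626,-.111,.18]),tool_R(DOWN,yaw(np.radians(150.4))))
```

```text
shift mm [  96.  -439.    31.1] turn [-0.0001  0.0001 -0.3801] rows>= 10.802877644847307
```

Emit:
step_arm(moves=[[[96,-439,31],[0,0,-0.38],85],[[96,-439,31],[0,0,-0.38],85],[[96,-439,31],[0,0,-0.38],85],[[96,-439,31],[0,0,-0.38],85],[[96,-439,31],[0,0,-0.38],85],[[96,-439,31],[0,0,-0.38],85],[[96,-439,31],[0,0,-0.38],85],[[96,-439,31],[0,0,-0.38],85]])

```text
clock: 1.48
tcp_pos: [0.3958, 0.0219, 0.1905]
orientation: [0.0, -0.501, 0.866, -0.0]
wrist_force: [0.5, -0.0, 0.3]
finger_gap: 0.0849
grip_force: 0.0
```

Run:
```python
from h import *
go(np.array([.4626,-.111,.18]),tool_R(DOWN,yaw(np.radians(150.4))))
```

```text
shift mm [  81.8 -124.2   10.5] turn [-0.0003  0.0004 -0.0056] rows>= 3.5756390754203182
```

Emit:
step_arm(moves=[[[82,-124,10],[0,0,-0.005],85],[[82,-124,10],[0,0,-0.005],85],[[82,-124,10],[0,0,-0.005],85],[[82,-124,10],[0,0,-0.005],85],[[82,-124,10],[0,0,-0.005],85],[[82,-124,10],[0,0,-0.005],85],[[82,-124,10],[0,0,-0.005],85]])

```text
clock: 2.07
tcp_pos: [0.4613, -0.1085, 0.1801]
orientation: [-0.0, -0.503, 0.864, 0.001]
wrist_force: [0.4, 0.4, -0.2]
finger_gap: 0.0852
grip_force: 0.0
```

Run:
```python
from h import *
import pickle
P=imaging.camera_params("wrist");im=imaging.read_camera("wrist")[:,:,::-1].copy();cv2.imwrite("pics/w1.png",im);pickle.dump(P,open("w1.pkl","wb"))
h=cv2.cvtColor(im,cv2.COLOR_BGR2HSV)
m=cv2.inRange(h,(0,150,110),(9,255,255))
cs=sorted(cv2.findContours(m,cv2.RETR_EXTERNAL,cv2.CHAIN_APPROX_NONE)[0],key=cv2.contourArea)[-3:]
for c in cs: print(cv2.contourArea(c),cv2.minAreaRect(c),cv2.approxPolyDP(c,4,True).reshape(-1,2).tolist())
print(proj(P,[.4626,-.111,.074]),P["pose"])
```

```text
0.0 ((306.0, 183.0), (0.0, 0.0), 0.0) [[306, 183]]
[319.9099 192.8156] [[-0.8692 -0.4783 -0.1255  0.4292]
 [ 0.4945 -0.8394 -0.2257 -0.1658]
 [ 0.0026 -0.2582  0.9661  0.323 ]
 [ 0.      0.      0.      1.    ]]
```

View pics/w1.png

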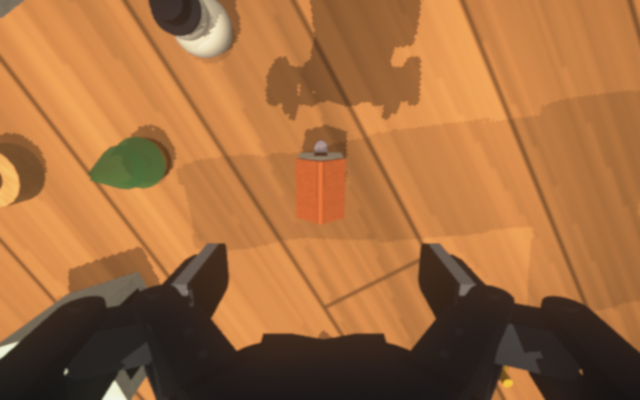

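The wrist view shows the roof with its ridge from about (320,160) to (321,222), nearly vertical, so the yaw is good. The eaves are at columns 297 and 345, and the finger tips at (225,250) and (420,250).

Run:
```python
from h import *
import pickle
P=pickle.load(open("w1.pkl","rb"));im=cv2.imread("pics/w1.png")
b,g,r=[im[:,:,i].astype(int) for i in range(3)]
print(im[190,305],im[190,335],im[190,280],im[190,370])
m=((r>2*g)&(r>120)).astype(np.uint8); 
cs=sorted(cv2.findContours(m,cv2.RETR_EXTERNAL,cv2.CHAIN_APPROX_NONE)[0],key=cv2.contourArea)[-1:]
for c in cs: print(cv2.contourArea(c),cv2.minAreaRect(c),cv2.approxPolyDP(c,3,True).reshape(-1,2).tolist())
L=[];Rr=[]
for v in range(168,214):
    u=np.flatnonzero(m[v,280:365])+280; L.append(onz(P,(u[0]-.5,v),.056)[:2]); Rr.append(onz(P,(u[-1]+.5,v),.056)[:2])
for E in (L,Rr):
    E=np.array(E);vx,vy,x,y=cv2.fitLine(E.astype(np.float32),cv2.DIST_HUBER,0,.01,.01).ravel(); print("edge",x,y,np.degrees(np.arctan2(vy,vx)))
print("mid",(np.mean(L,0)+np.mean(Rr,0))/2)
print(np.linalg.norm(np.mean(L,0)-np.mean(Rr,0)))
print("ridge",onz(P,(320,158.5),.074),onz(P,(321,222.5),.074))
```

```text
[ 55 105 210] [ 51  98 195] [ 73 133 205] [ 60 110 169]
3.5 ((313.0, 183.00001525878906), (4.242640495300293, 2.8284268379211426), 45.0) [[312, 181], [315, 184]]Traceback (most recent call last):
  File "<stdin>", line 11, in <module>
IndexError: index 0 is out of bounds for axis 0 with size 0
```

Run:
```python
from h import *
import pickle
P=pickle.load(open("w1.pkl","rb"));im=cv2.imread("pics/w1.png")
b,g,r=[im[:,:,i].astype(int) for i in range(3)]
m=((r>1.78*g)&(r>100)).astype(np.uint8)
m[:150]=0;m[230:]=0;m[:,:285]=0;m[:,358:]=0
c=max(cv2.findContours(m,cv2.RETR_EXTERNAL,cv2.CHAIN_APPROX_NONE)[0],key=cv2.contourArea)
print(cv2.contourArea(c),cv2.approxPolyDP(c,3,True).reshape(-1,2).tolist())
L=[];Rr=[]
for v in range(168,212):
    u=np.flatnonzero(m[v]); L.append(onz(P,(u[0]-.5,v),.056)[:2]); Rr.append(onz(P,(u[-1]+.5,v),.056)[:2])
for E in (L,Rr):
    E=np.array(E);vx,vy,x,y=cv2.fitLine(E.astype(np.float32),cv2.DIST_HUBER,0,.01,.01).ravel(); print("edge",x,y,np.degrees(np.arctan2(vy,vx)))
print("mid",(np.mean(L,0)+np.mean(Rr,0))/2, "w",np.linalg.norm(np.mean(L,0)-np.mean(Rr,0)))
v=np.flatnonzero(m[:,318:324].any(1)); a=onz(P,(320,v[0]-.5),.074);e=onz(P,(321,v[-1]+.5),.074)
print("ridge",v[0],v[-1],a,e,(a+e)/2,np.linalg.norm(a-e))
```

```text
2854.0 [[296, 159], [297, 217], [317, 223], [343, 217], [345, 160]]
edge 0.47960508 -0.123638794 59.087273
edge 0.44323543 -0.102650054 61.35487
mid [ 0.4635 -0.1094] w 0.04199896827619807
ridge 161 223 [ 0.4496 -0.1337  0.074 ] [ 0.4748 -0.0878  0.074 ] [ 0.4622 -0.1108  0.074 ] 0.052311261121061894
```

Run:
```python
from h import *
Rt=tool_R(DOWN,yaw(np.radians(150.2)))
go(np.array([.4625,-.1107,.022]),Rt)
```

```text
shift mm [  1.7  -2.5 158.4] turn [0.0014 0.0002 0.0037] rows>= 3.7983728259415668
```

Emit:
step_arm(moves=[[[1.7,-2.5,20],[0.0014,0,0.0037],85],[[1.7,-2.5,50],[0.0014,0,0.0037],85],[[1.7,-2.5,85],[0.0014,0,0.0037],85],[[1.7,-2.5,115],[0.0014,0,0.0037],85],[[1.7,-2.5,140],[0.0014,0,0.0037],85],[[1.7,-2.5,158],[0.0014,0,0.0037],85],[[1.7,-2.5,158],[0.0014,0,0.0037],85],[[1.7,-2.5,158],[0.0014,0,0.0037],85]])

```text
clock: 2.78
tcp_pos: [0.4624, -0.1102, 0.0224]
orientation: [-0.0, -0.502, 0.865, 0.0]
wrist_force: [1.4, -0.2, -0.1]
finger_gap: 0.0847
grip_force: 0.0
```

Emit:
step_arm(moves=[[[0,0,0],[0,0,0],30],[[0,0,0],[0,0,0],30],[[0,0,0],[0,0,0],30],[[0,0,0],[0,0,0],30],[[0,0,0],[0,0,0],30],[[0,0,0],[0,0,0],30],[[0,0,0],[0,0,0],30],[[0,0,0],[0,0,0],30]], grip_force=50)

```text
clock: 3.45
tcp_pos: [0.464, -0.1118, 0.0238]
orientation: [0.001, -0.501, 0.865, -0.001]
wrist_force: [-3.1, 1.3, 7.1]
finger_gap: 0.0398
grip_force: 49.5
```

```bash
cat >> h.py <<'E'
def sock(psi,S):
    xh=yaw(psi);u=np.array([0,0,1.]);c,s=np.cos(np.pi/6),.5
    zs=-s*xh+c*u;xs=c*xh+s*u;ys=np.cross(zs,xs)
    return np.asarray(S),xs,ys,zs
def tgt(F,yw,h,dx=0,dy=0,foot=.0238):
    S,xs,ys,zs=F
    p=S+zs*(h+foot)+xs*dx+ys*dy
    return p,tool_R(-zs,np.cos(yw)*xs+np.sin(yw)*ys)
E
python3 - <<'E'
from h import *
F=sock(np.radians(17),[.63,.19,.072])
p,Rt=tgt(F,np.radians(80),.11,.075)
print(p,Rt.as_matrix()); go(p,Rt)
p0,R0,s=pose(); go(p0+[0,0,.17],R0)
E
```

```text
[0.6281 0.1894 0.2254] [[-0.8664 -0.1441  0.4782]
 [-0.0833  0.9857  0.1462]
 [-0.4924  0.0868 -0.866 ]]
shift mm [-343.1    6.9 -201.3] turn [ 0.1526 -0.518   0.9066] rows>= 9.540574830884735
shift mm [  -0.1   -0.5 -170. ] turn [0. 0. 0.] rows>= 4.076738609112709
```

Emit:
step_arm(moves=[[[0,0,-20],[0,0,0],30],[[0,0,-50],[0,0,0],30],[[0,0,-90],[0,0,0],30],[[0,0,-130],[0,0,0],30],[[0,0,-170],[0,0,0],30],[[0,0,-190],[0,0,0],30],[[0,0,-190],[0,0,0],30]])

```text
clock: 4.03
tcp_pos: [0.466, -0.1128, 0.2182]
orientation: [0.003, -0.501, 0.865, -0.005]
wrist_force: [0.9, -1.0, -1.6]
finger_gap: 0.0398
grip_force: 51.5
```

Run:
```python
from h import *
F=sock(np.radians(17),[.63,.19,.072])
p,Rt=tgt(F,np.radians(80),.11,.075)
go(p,Rt); print(telemetry.get_state()["joint_pos"])
```

```text
shift mm [-342.9    9.7   -6.9] turn [ 0.1452 -0.5137  0.9084] rows>= 8.431787015355534
[-0.4051  0.1241 -0.2275  1.208  -0.0001 -1.4551]
```

Emit:
step_arm(moves=[[[-343,10,-7],[0.145,-0.514,0.908],30],[[-343,10,-7],[0.145,-0.514,0.908],30],[[-343,10,-7],[0.145,-0.514,0.908],30],[[-343,10,-7],[0.145,-0.514,0.908],30],[[-343,10,-7],[0.145,-0.514,0.908],30],[[-343,10,-7],[0.145,-0.514,0.908],30],[[-343,10,-7],[0.145,-0.514,0.908],30],[[-343,10,-7],[0.145,-0.514,0.908],30]])

```text
clock: 4.7
tcp_pos: [0.6184, 0.1807, 0.2175]
orientation: [0.234, -0.083, 0.967, 0.06]
wrist_force: [0.4, -1.5, -3.6]
finger_gap: 0.0396
grip_force: 51.5
```

Run:
```python
from h import *
F=sock(np.radians(17),[.63,.19,.072])
p,Rt=tgt(F,np.radians(80),.11,.075)
go(p,Rt); print(telemetry.get_state()["joint_pos"])
```

```text
shift mm [-13.3   7.3  -1.3] turn [ 0.0127 -0.0384  0.0445] rows>= 0.48094851292680074
[ 0.1104  0.0867 -0.3997  0.607   0.105  -0.0355]
```

Emit:
step_arm(moves=[[[-13,7,-1],[0.013,-0.038,0.044],30],[[-13,7,-1],[0.013,-0.038,0.044],30],[[-13,7,-1],[0.013,-0.038,0.044],30],[[-13,7,-1],[0.013,-0.038,0.044],30]])

```text
clock: 5.03
tcp_pos: [0.6274, 0.1873, 0.2249]
orientation: [0.25, -0.063, 0.964, 0.059]
wrist_force: [-0.1, 0.3, -2.8]
finger_gap: 0.0398
grip_force: 52.0
```

Run:
```python
from h import *
import pickle
P=imaging.camera_params("wrist");im=imaging.read_camera("wrist")[:,:,::-1].copy();cv2.imwrite("pics/w2.png",im);pickle.dump(P,open("w2.pkl","wb"))
p,Rr,s=pose();print(p,s["joint_pos"])
```

```text
[0.6279 0.1869 0.2254] [ 0.1282  0.0817 -0.4033  0.5719  0.0835  0.0213]
```

View pics/w2.png

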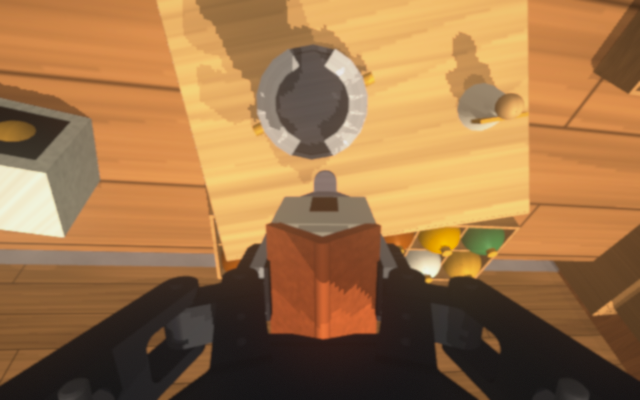

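The socket is in full view at (313,102), with its gaps straight above and below in the image, pins at (369,77) and (257,128), and the house's lug at (325,180). The next step is to measure the rim.

```bash
cat > ring.py <<'E'
from h import *
def ring(im,P,c0,F,rpx=75):
    """light rim segments -> points on rim plane in socket frame"""
    S,xs,ys,zs=F
    h=cv2.cvtColor(im,cv2.COLOR_BGR2HSV)
    m=((h[:,:,1]<70)&(h[:,:,2]>105)).astype(np.uint8)
    yy,xx=np.mgrid[:im.shape[0],:im.shape[1]]; m[np.hypot(xx-c0[0],yy-c0[1])>rpx]=0
    m=cv2.morphologyEx(m,cv2.MORPH_CLOSE,np.ones((3,3)))
    cs=[c for c in cv2.findContours(m,cv2.RETR_EXTERNAL,cv2.CHAIN_APPROX_NONE)[0] if cv2.contourArea(c)>200]
    return m,cs
def tosock(P,uv,F,z=.0115):
    S,xs,ys,zs=F
    q=np.array([onplane(P,u,S+z*zs,zs)-S for u in uv]); return np.c_[q@xs,q@ys]*1e3
def circ(q):
    A=np.c_[2*q,np.ones(len(q))]; s=np.linalg.lstsq(A,(q**2).sum(1),rcond=None)[0]
    return s[:2],np.sqrt(s[2]+s[0]**2+s[1]**2)
def robust(q):
    for _ in range(6):
        c,r=circ(q); e=abs(np.hypot(*(q-c).T)-r); q=q[e<max(1.0,1.5*np.median(e))]
    return c,r,len(q)
E
python3 - <<'E'
from ring import *
import pickle
P=pickle.load(open("w2.pkl","rb"));im=cv2.imread("pics/w2.png")
F=sock(np.radians(17),[.63,.19,.072])
m,cs=ring(im,P,(313,102),F)
al=np.vstack([c.reshape(-1,2) for c in cs]).astype(float)
print([(cv2.contourArea(c),cv2.boundingRect(c)) for c in cs])
q=tosock(P,al,F); c0=tosock(P,[(313,102)],F)[0]
r=np.hypot(*(q-c0).T)
print("c0",c0,np.histogram(r,bins=range(15,60,3)))
print("inner",robust(q[(r<33)]),"outer",robust(q[r>37]))
dbg=im.copy();cv2.drawContours(dbg,cs,-1,(0,0,255),1)
cv2.imwrite("pics/w2d.png",cv2.resize(dbg[20:180,210:420],(798,600),interpolation=cv2.INTER_NEAREST))
# pins
h=cv2.cvtColor(im,cv2.COLOR_BGR2HSV)
print([onplane(P,u,F[0]+.0115*F[3],F[3]) for u in [(369,77),(257,128)]])
# board side edges
for a,b in [((159,0),(218,240)),((529,0),(529,180))]:
    d=tosock(P,[a,b],F,-.008); print("edge",d,np.degrees(np.arctan2(*(d[0]-d[1])[::-1])))
E
```

```text
[(2158.0, (323, 50, 44, 105)), (2054.0, (257, 50, 45, 105))]
c0 [0.8916 1.8325] (array([  0,   0,   0,  19,  93,  67,  12,  14,  34, 200,  27,   0,   0,
         0]), array([15, 18, 21, 24, 27, 30, 33, 36, 39, 42, 45, 48, 51, 54, 57]))
inner (array([1.9618, 0.3634]), np.float64(29.029520213212063), 150) outer (array([1.9735, 0.6807]), np.float64(43.4579861194683), 230)
[array([0.6018, 0.232 , 0.0768]), array([0.6492, 0.147 , 0.0886])]
edge [[ -96.8637 -105.8381]
 [ 110.001  -110.464 ]] 178.71897986752896
edge [[-47.8748 184.4183]
 [100.2303 183.578 ]] 179.67492836432808
```

View pics/w2d.png

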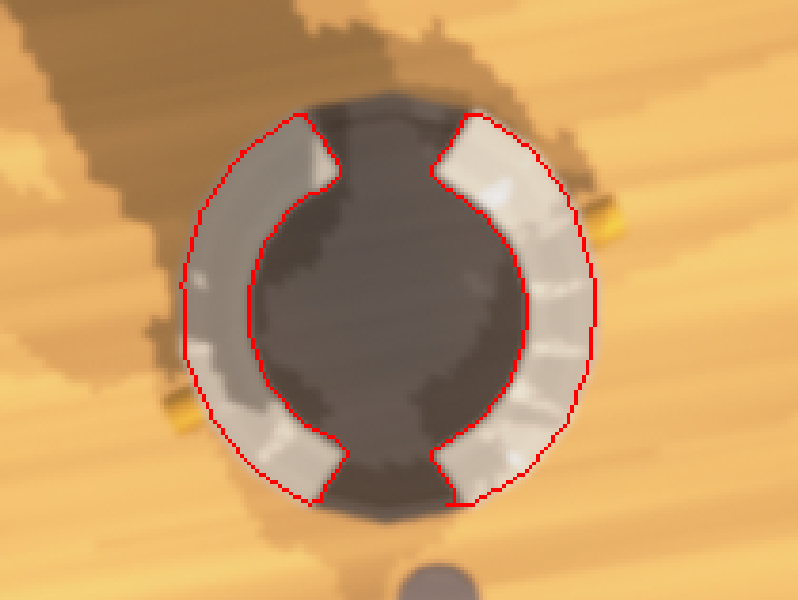

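Run:
```python
from ring import *
import pickle
P=pickle.load(open("w2.pkl","rb"));im=cv2.imread("pics/w2.png")
F=sock(np.radians(17),[.63,.19,.072])
z=lambda u,v:(210+u/3.8-.4,20+v/3.75-.4)
g=tosock(P,[z(341,171),z(432,171),z(349,455),z(432,455),z(301,115),z(470,115),z(311,503),z(457,505)],F)
print(g)
for a in (0,4):
    t=(g[a]+g[a+1])/2;b=(g[a+2]+g[a+3])/2;print("gap dir",np.degrees(np.arctan2(*(t-b)[::-1])),(t+b)/2)
S,xs,ys,zs=F
print("cam in sock",[(P["pose"][:3,3]-S)@a for a in (xs,ys,zs)])
p,Rr,s=pose()
for X in ([.036,0,.0213],[.030,.006,.019],[.030,-.006,.019]): print("lug",proj(P,p+Rr.apply(X)))
Rm=Rr.as_matrix(); print("tool z err",[Rm[:,2]@a for a in (xs,ys,zs)],"y yaw",np.degrees(np.arctan2(Rm[:,1]@ys,Rm[:,1]@xs)))
# roof eave corners (house x=+-20,y=+26,z=56)
for X in ([.026,.02,.0238-.056],[.026,-.02,.0238-.056],[.026,0,.0238-.074]): print("roof",proj(P,p+Rr.apply(X)))
c=im[160:200,300:350]; h=cv2.cvtColor(c,cv2.COLOR_BGR2HSV)
m=(h[:,:,1]<75)
for v in range(8,36,3): 
    u=np.flatnonzero(m[v]); print(v+160,(u[0]+300,u[-1]+300) if len(u) else None)
```

```text
[[-27.9032  -3.8467]
 [-24.8058  14.4977]
 [ 29.5976 -12.9112]
 [ 32.592    4.8128]
 [-39.783   -9.8385]
 [-34.0939  23.8578]
 [ 38.5627 -23.0386]
 [ 44.3212   8.3826]]
gap dir 170.73204205884832 [2.3702 0.6381]
gap dir 169.63382958812636 [ 2.2517 -0.1592]
cam in sock [np.float64(0.009891540555315062), np.float64(0.008355131722091692), np.float64(0.27734593704435906)]
lug [323.179  169.7594]
lug [334.7597 181.991 ]
lug [311.5934 181.9827]
tool z err [np.float64(-0.0036010476646458622), np.float64(8.80893637487671e-05), np.float64(-0.9999935123269457)] y yaw 80.38033961881354
roof [377.9278 222.7359]
roof [268.7434 222.7116]
roof [323.4472 242.2479]
168 None
171 (np.int64(325), np.int64(325))
174 (np.int64(318), np.int64(332))
177 (np.int64(316), np.int64(333))
180 (np.int64(315), np.int64(334))
183 (np.int64(315), np.int64(334))
186 (np.int64(315), np.int64(334))
189 (np.int64(315), np.int64(334))
192 (np.int64(314), np.int64(335))
195 (np.int64(309), np.int64(340))
```

```bash
cat >> h.py <<'E'
_,_x,_y,_z=sock(np.radians(17),[.63,.19,.072])
FS=sock(np.radians(17),np.array([.63,.19,.072])+.0022*_x+.0007*_y+.0065*_z)
def where(F=FS,foot=.0238):
    p,Rr,s=pose();S,xs,ys,zs=F;Rm=Rr.as_matrix();d=p+Rm[:,2]*foot-S
    print("foot in socket mm",np.array([d@xs,d@ys,d@zs])*1e3,"yaw",np.degrees(np.arctan2(Rm[:,1]@ys,Rm[:,1]@xs)),"tilt",Rm[:,2]@xs,Rm[:,2]@ys,
     "F",[s["wrist_force"]@a for a in (xs,ys,zs)],"t",s["clock"],"gap",s["finger_gap"],"j6",s["joint_pos"][5])
E
python3 - <<'E'
from h import *
p,Rt=tgt(FS,np.radians(80.2),.10); go(p,Rt)
p,Rt=tgt(FS,np.radians(80.2),.04); go(p,Rt); where()
E
```

```text
shift mm [71.4 -9.   4.3] turn [-0.0005 -0.0036  0.0031] rows>= 1.728507329040558
shift mm [71.2 -9.  64.3] turn [-0.0005 -0.0036  0.0031] rows>= 2.3094538338449633
foot in socket mm [ 71.8167  -3.0708 103.9931] yaw 80.38033961881354 tilt -0.0036010476646458622 8.80893637487671e-05 F [np.float64(-1.4841898039457089), np.float64(-0.6100237951918571), np.float64(-2.2912459123362647)] t 5.0833 gap 0.03993405002400328 j6 0.02134838954408219
```

Emit:
step_arm(moves=[[[36,-4.5,4],[-0.0005,-0.0036,0.003],30],[[71.3,-9,4],[-0.0005,-0.0036,0.003],30],[[71.3,-9,20],[-0.0005,-0.0036,0.003],30],[[71.3,-9,40],[-0.0005,-0.0036,0.003],30],[[71.3,-9,64],[-0.0005,-0.0036,0.003],30],[[71.3,-9,64],[-0.0005,-0.0036,0.003],30],[[71.3,-9,64],[-0.0005,-0.0036,0.003],30]])

```text
clock: 5.67
tcp_pos: [0.598, 0.1806, 0.1334]
orientation: [0.251, -0.06, 0.964, 0.06]
wrist_force: [0.9, -0.0, -3.4]
finger_gap: 0.0395
grip_force: 52.1
```

Run:
```python
from h import *
where()
p,Rt=tgt(FS,np.radians(80.2),.020); go(p,Rt)
```

```text
foot in socket mm [-0.3944 -0.3573 39.5846] yaw 80.13853009592542 tilt -0.001130881584152199 -0.00011420935757816547 F [np.float64(-0.972762800883777), np.float64(-0.29273044341243476), np.float64(-3.384553953902655)] t 5.6667 gap 0.039484680312794236 j6 0.021184891883705783
shift mm [-0.3  0.4 19.6] turn [-0.0003 -0.0011 -0.0011] rows>= 0.46981282216533465
```

Emit:
step_arm(moves=[[[-0.3,0.4,6],[0,0,0],30],[[-0.3,0.4,12],[0,0,0],30],[[-0.3,0.4,16],[0,0,0],30],[[-0.3,0.4,20],[0,0,0],30],[[-0.3,0.4,20],[0,0,0],30]])

```text
clock: 6.08
tcp_pos: [0.6088, 0.1855, 0.1178]
orientation: [0.253, -0.061, 0.964, 0.06]
wrist_force: [0.6, -0.3, -2.3]
finger_gap: 0.0402
grip_force: 52.1
```

Emit:
step_arm(moves=[[[0,0,1.5],[0,0,0],30],[[0,0,3],[0,0,0],30],[[0,0,4.5],[0,0,0],30],[[0,0,6],[0,0,0],30]])

```text
clock: 6.42
tcp_pos: [0.6117, 0.1864, 0.1132]
orientation: [0.253, -0.061, 0.964, 0.06]
wrist_force: [-3.3, -1.8, 1.0]
finger_gap: 0.0397
grip_force: 52.6
```

Run:
```python
from h import *
where()
im=imaging.read_camera("wrist")[:,:,::-1];s=imaging.read_camera("side")[:,:,::-1]
o=np.hstack([cv2.resize(im[80:230,230:430],(400,300)),cv2.resize(s[190:280,200:320],(400,300),interpolation=cv2.INTER_CUBIC)])
cv2.imwrite("pics/i1.png",o)
```

```text
foot in socket mm [ 2.3938  1.2265 14.6195] yaw 80.23827856155384 tilt 0.003383202769521254 0.00023018237857761113 F [np.float64(-2.6585402207642157), np.float64(-0.7533890601832867), np.float64(2.6846123945771527)] t 6.4167 gap 0.039728273850472846 j6 0.026710545412438162
```

View pics/i1.png

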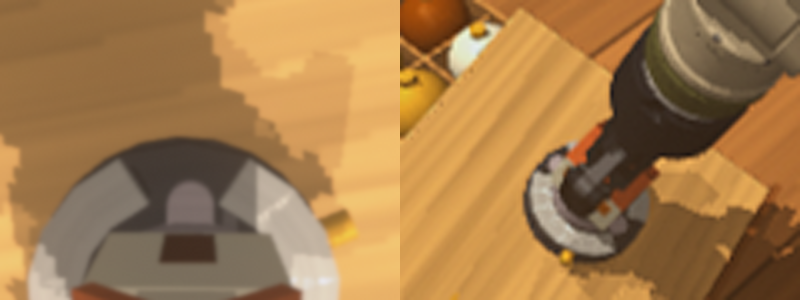

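The pictures show the lug lying in the gap but about 3 px (1.5 mm) right of the gap's middle. That matches the offset read in the state, so I'll average a few readings and centre it.

Run:
```python
from h import *
for i in range(3):
    imaging.read_camera("top"); where()
p,Rt=tgt(FS,np.radians(80.2),.0146); go(p,Rt)
```

```text
foot in socket mm [ 2.121   1.0789 14.5441] yaw 80.22635993603508 tilt 0.0028849108839010817 2.489274325956812e-05 F [np.float64(-1.9561026553402974), np.float64(-0.5849351960918503), np.float64(-2.5853447266054452)] t 6.5667 gap 0.0397914653583643 j6 0.02671691623225767
foot in socket mm [ 2.1579  1.1335 14.5837] yaw 80.22909682607695 tilt 0.0029517094916284847 0.00012592059296929762 F [np.float64(-1.9305540784145214), np.float64(-0.4491959504423349), np.float64(-2.6064344464552778)] t 6.6167 gap 0.03962734784823917 j6 0.026710735725850053
foot in socket mm [ 2.1298  1.1282 14.5874] yaw 80.2293481608514 tilt 0.002936629620889253 0.00014601944092497684 F [np.float64(-1.7619642412894245), np.float64(-1.0381453923032153), np.float64(-2.554258948048803)] t 6.6667 gap 0.03988264304898766 j6 0.026677395355513268
shift mm [ 1.8 -1.5 -0. ] turn [0.0006 0.0029 0.0005] rows>= 0.05628365940421168
```

Emit:
step_arm(moves=[[[1.8,-1.5,0],[0.0006,0.0029,0.0005],30],[[1.8,-1.5,0],[0.0006,0.0029,0.0005],30],[[1.8,-1.5,1.5],[0.0006,0.0029,0.0005],30],[[1.8,-1.5,3],[0.0006,0.0029,0.0005],30],[[1.8,-1.5,4.5],[0.0006,0.0029,0.0005],30],[[1.8,-1.5,6],[0.0006,0.0029,0.0005],30],[[1.8,-1.5,6],[0.0006,0.0029,0.0005],30]])

```text
clock: 7.25
tcp_pos: [0.6132, 0.1856, 0.1065]
orientation: [0.252, -0.061, 0.964, 0.06]
wrist_force: [-0.1, 0.9, -3.2]
finger_gap: 0.04
grip_force: 52.1
```

Run:
```python
from h import *
where()
```

```text
foot in socket mm [-0.0003  0.0638  8.2373] yaw 80.20460736308365 tilt -0.00018906877999602667 0.00030852785754999766 F [np.float64(-1.4323235901512679), np.float64(0.8656247209309252), np.float64(-2.8793504970091313)] t 7.25 gap 0.03999383857980794 j6 0.025521026741739887
```

Emit:
step_arm(moves=[[[0,0,1.5],[0,0,0],30],[[0,0,3],[0,0,0],30],[[0,0,4.5],[0,0,0],30],[[0,0,6],[0,0,0],30],[[0,0,6],[0,0,0],30]])

```text
clock: 7.67
tcp_pos: [0.6152, 0.1871, 0.1043]
orientation: [0.253, -0.061, 0.964, 0.061]
wrist_force: [-23.0, -3.2, 23.9]
finger_gap: 0.0395
grip_force: 46.6
```

Run:
```python
from h import *
where()
```

```text
foot in socket mm [0.9733 0.8696 5.1964] yaw 80.2486920422315 tilt 0.0019662387062407416 0.0011463456158639894 F [np.float64(-7.972205448259928), np.float64(3.6442363995748845), np.float64(32.152265881308466)] t 7.6667 gap 0.03953788051834555 j6 0.026393702982327693
```

Run:
```python
from h import *
im=imaging.read_camera("wrist")[:,:,::-1];s=imaging.read_camera("side")[:,:,::-1]
cv2.imwrite("pics/w3.png",im)
o=np.hstack([cv2.resize(im[60:210,250:400],(400,400),interpolation=cv2.INTER_CUBIC),cv2.resize(s[210:270,225:285],(400,400),interpolation=cv2.INTER_CUBIC)])
cv2.imwrite("pics/i2.png",o); where()
```

```text
foot in socket mm [0.9418 0.866  5.1845] yaw 80.25068017616663 tilt 0.0020087363259206348 0.0011247984753750973 F [np.float64(-9.148201389222379), np.float64(2.7864942956598266), np.float64(31.054047848285922)] t 7.7667 gap 0.03952487611423353 j6 0.026358750688551976
```

View pics/i2.png

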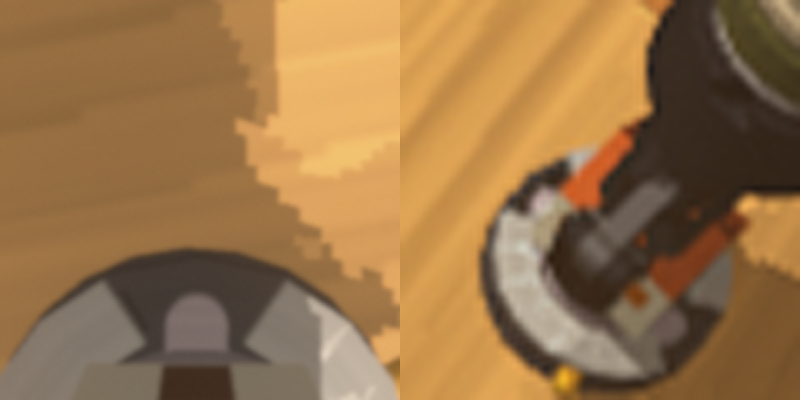

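The lug is centred sideways in the gap. Its tip lies about 2 mm too far upslope, and the force pushes downslope, so the foot is resting on the upslope rim edge. I'll ease it downslope while pressing.

Emit:
step_arm(moves=[[[0.7,0,0],[0,0,0],30],[[1.4,0,0],[0,0,0],30],[[2.0,0,0],[0,0,0],30],[[2.0,0,0],[0,0,0],30]])

```text
clock: 8.1
tcp_pos: [0.6151, 0.1871, 0.1043]
orientation: [0.254, -0.061, 0.963, 0.061]
wrist_force: [-17.4, -2.4, 21.7]
finger_gap: 0.0399
grip_force: 47.1
```

Run:
```python
from h import *
where()
```

```text
foot in socket mm [1.0311 0.8439 5.2516] yaw 80.25757919483749 tilt 0.005253983591626932 0.0006516419459904325 F [np.float64(-4.151616246637428), np.float64(2.8019308408747645), np.float64(27.464778385445097)] t 8.1 gap 0.03985855947515041 j6 0.026490942738394172
```

Emit:
step_arm(moves=[[[0,0,-3],[0,0,0],30],[[0,0,-3],[0,0,0],30],[[0,0,-3],[0,0,0],30]])

```text
clock: 8.35
tcp_pos: [0.613, 0.1859, 0.1034]
orientation: [0.252, -0.061, 0.964, 0.06]
wrist_force: [0.1, -0.4, -2.2]
finger_gap: 0.0397
grip_force: 50.5
```

Run:
```python
from h import *
where()
```

```text
foot in socket mm [-1.6613  0.3353  5.6205] yaw 80.20486997402156 tilt 0.0004731106772333793 9.638673166474827e-05 F [np.float64(-1.1206069223080617), np.float64(-0.4225461206919944), np.float64(-1.9384266074826535)] t 8.35 gap 0.03972067926133975 j6 0.02608382425030677
```

Emit:
step_arm(moves=[[[0,0,1.2],[0,0,0],30],[[0,0,2.4],[0,0,0],30],[[0,0,3.4],[0,0,0],30],[[0,0,3.4],[0,0,0],30]])

```text
clock: 8.68
tcp_pos: [0.6131, 0.186, 0.1029]
orientation: [0.252, -0.061, 0.964, 0.06]
wrist_force: [-31.6, -8.8, 35.1]
finger_gap: 0.0398
grip_force: 56.1
```

Run:
```python
from h import *
where()
```

```text
foot in socket mm [-1.7426  0.384   5.1699] yaw 80.20103497475421 tilt 0.0007352150249066436 -0.0005502759032272945 F [np.float64(-10.879975834568416), np.float64(0.8780616208778221), np.float64(46.7788719658752)] t 8.6833 gap 0.039831097531635426 j6 0.0266626974152273
```

Emit:
step_arm(moves=[[[0,0,-3],[0,0,0],30],[[0,1.5,-3],[0,0,0],30],[[0,3,-3],[0,0,0],30],[[0,4.5,-3],[0,0,0],30],[[0,4.5,-3],[0,0,0],30]])

```text
clock: 9.1
tcp_pos: [0.6129, 0.1878, 0.1036]
orientation: [0.252, -0.059, 0.964, 0.057]
wrist_force: [-10.6, -10.4, 11.1]
finger_gap: 0.0395
grip_force: 52.5
```

Run:
```python
from h import *
where()
im=imaging.read_camera("wrist")[:,:,::-1]
cv2.imwrite("pics/w4.png",im)
```

```text
foot in socket mm [-1.1522  2.0723  5.5441] yaw 80.11169221349978 tilt -0.0005449743200016122 -0.006055052205124312 F [np.float64(-5.887303167202204), np.float64(-6.8927971403990425), np.float64(16.17652857878655)] t 9.1 gap 0.03947794062553142 j6 0.034545041351932905
```

The foot moved freely in x but hit a wall at y≈2 mm, and it touches down at the same height wherever it is. So it's inside the hole and resting on the floor. I'll re-centre it with a light press, then twist.

Emit:
step_arm(moves=[[[-0.8,-2.5,0],[0,0,0],30],[[-1.5,-4.5,0],[0,0,0],30],[[-1.5,-4.5,0.6],[0,0,0],30],[[-1.5,-4.5,1.2],[0,0,0],30],[[-1.5,-4.5,1.2],[0,0,0],30]])

```text
clock: 9.57
tcp_pos: [0.6131, 0.1875, 0.1034]
orientation: [0.251, -0.061, 0.964, 0.061]
wrist_force: [-24.2, -2.1, 23.2]
finger_gap: 0.0394
grip_force: 54.4
```

Run:
```python
from h import *
where()
p0,R0,s=pose()
_,Rt=tgt(FS,np.radians(0),.0); go(p0,Rt);print(s["ft_torque"],s["joint_pos"])
```

```text
foot in socket mm [-1.1579  1.9758  5.385 ] yaw 80.24277055726749 tilt -0.0008438035513603781 0.0033693493625039546 F [np.float64(-8.982580475283346), np.float64(5.0835585835413015), np.float64(31.92327767597384)] t 9.5667 gap 0.03939194304349343 j6 0.02657670647492436
shift mm [0. 0. 0.] turn [ 0.0017 -0.0034  1.4005] rows>= 11.207137333128383
[0.1814 2.1578 0.3611] [ 0.1313  0.1789 -0.6293  0.2462  0.0857  0.0266]
```

Emit:
step_arm(moves=[[[0,0,-2.5],[0,0,0],30],[[0,0,-2.5],[0,0,0],30],[[0,0,-2.5],[0,0,0],30]])

```text
clock: 9.82
tcp_pos: [0.6139, 0.186, 0.1041]
orientation: [0.252, -0.061, 0.964, 0.06]
wrist_force: [0.3, 0.3, -3.4]
finger_gap: 0.0397
grip_force: 50.5
```

Run:
```python
from h import *
where()
p,Rt=tgt(FS,np.radians(80),.0052); go(p,Rt)
```

```text
foot in socket mm [-0.5582  0.1556  5.7956] yaw 80.20431548703392 tilt -0.0004255932186176259 0.0002765260188417019 F [np.float64(-1.4117202200167498), np.float64(0.22949395753394083), np.float64(-3.121944568764485)] t 9.8167 gap 0.03974025993863662 j6 0.02592932331278153
shift mm [-0.6 -0.1  0.6] turn [ 0.0002 -0.0005  0.0036] rows>= 0.02882363121782666
```

Emit:
step_arm(moves=[[[-0.5,0,0.9],[0,0,0],30],[[-0.5,0,0.9],[0,0,0],30],[[-0.5,0,0.9],[0,0,0.08],30],[[-0.5,0,0.9],[0,0,0.16],30],[[-0.5,0,0.9],[0,0,0.24],30],[[-0.5,0,0.9],[0,0,0.32],30],[[-0.5,0,0.9],[0,0,0.4],30],[[-0.5,0,0.9],[0,0,0.4],30]])

```text
clock: 10.48
tcp_pos: [0.616, 0.1861, 0.1049]
orientation: [0.236, 0.133, 0.956, 0.109]
wrist_force: [-1.8, -0.4, 2.6]
finger_gap: 0.0396
grip_force: 51.0
```

Run:
```python
from h import *
where(); p,Rr,s=pose(); print(Rr.inv().apply(s["ft_torque"]))
p,Rt=tgt(FS,np.radians(0),.0052); go(p,Rt)
```

```text
foot in socket mm [ 1.7134 -0.3334  5.505 ] yaw 57.17266940693245 tilt 0.002199474180042571 -0.00025615030190708995 F [np.float64(-0.3062596388610348), np.float64(0.13860253797907873), np.float64(3.2097195870386694)] t 10.4833 gap 0.039607002696715604 j6 0.42798281000307803
[ 0.332   0.2388 -0.0312]
shift mm [ 1.6 -0.6  0.3] turn [0.0019 0.0013 0.9978] rows>= 7.985019926866466
```

Turned 23° freely. I'll check the lugs are under the rim with a gentle upward pull before going on.

Emit:
step_arm(moves=[[[1.6,-0.6,0],[0,0,0],30],[[1.6,-0.6,-1.5],[0,0,0],30],[[1.6,-0.6,-3],[0,0,0],30],[[1.6,-0.6,-3.5],[0,0,0],30],[[1.6,-0.6,-3.5],[0,0,0],30]])

```text
clock: 10.9
tcp_pos: [0.611, 0.1856, 0.1048]
orientation: [0.234, 0.131, 0.957, 0.109]
wrist_force: [7.8, 2.9, -12.1]
finger_gap: 0.0395
grip_force: 55.2
```

Run:
```python
from h import *
where()
```

```text
foot in socket mm [-2.6493  0.6874  7.8127] yaw 57.340588222655356 tilt -0.0017489732771732713 0.0011206013022367239 F [np.float64(1.1499287924491108), np.float64(0.540479042977952), np.float64(-14.59137762477333)] t 10.9 gap 0.03949683391364832 j6 0.42458103990947266
```

The pull is resisted at about 2.5 mm with 15 N, so the lugs are captured under the rim. I'll go back down and twist on.

Emit:
step_arm(moves=[[[-1.2,0,2.2],[0,0,0],30],[[-1.2,0,2.2],[0,0,0],30]])

```text
clock: 11.07
tcp_pos: [0.6129, 0.1852, 0.1038]
orientation: [0.234, 0.132, 0.957, 0.108]
wrist_force: [-0.1, -0.1, -2.6]
finger_gap: 0.0396
grip_force: 56.3
```

Run:
```python
from h import *
where()
p,Rt=tgt(FS,np.radians(0),.0058); go(p,Rt)
```

```text
foot in socket mm [-1.7261 -0.2257  6.1552] yaw 57.31266932030179 tilt -0.0020453675137474536 0.00036003658605235204 F [np.float64(-1.4232381804305043), np.float64(-0.061577968713841205), np.float64(-2.2263640206648914)] t 11.0667 gap 0.03963217135762998 j6 0.4243831446787819
shift mm [-1.3  1.1  0.4] turn [-0.0017 -0.0014  1.0003] rows>= 8.004572398692936
```

Emit:
step_arm(moves=[[[-1.3,1.1,0.4],[0,0,0.08],30],[[-1.3,1.1,0.4],[0,0,0.16],30],[[-1.3,1.1,0.4],[0,0,0.25],30],[[-1.3,1.1,0.4],[0,0,0.34],30],[[-1.3,1.1,0.4],[0,0,0.43],30],[[-1.3,1.1,0.4],[0,0,0.52],30],[[-1.3,1.1,0.4],[0,0,0.6],30],[[-1.3,1.1,0.4],[0,0,0.6],30]], grip_force=80)

```text
clock: 11.73
tcp_pos: [0.6149, 0.1863, 0.1056]
orientation: [0.192, 0.409, 0.875, 0.174]
wrist_force: [0.2, 0.6, -1.9]
finger_gap: 0.0393
grip_force: 80.9
```

Run:
```python
from h import *
where(); p,Rr,s=pose(); print(Rr.inv().apply(s["ft_torque"]))
p,Rt=tgt(FS,np.radians(0),.0058); go(p,Rt)
```

```text
foot in socket mm [1.1006 0.1798 6.5668] yaw 22.828459466813722 tilt 7.027513818802511e-05 0.0006327801413742578 F [np.float64(-0.6316307561182763), np.float64(0.47317702015332813), np.float64(-1.8835710329600264)] t 11.7333 gap 0.039281038342269536 j6 1.027474242302941
[ 0.4953  0.3807 -0.0121]
shift mm [ 0.3 -1.1  0.8] turn [ 0.0002 -0.0006  0.3984] rows>= 3.188337034514378
```

Emit:
step_arm(moves=[[[0.3,-1.1,0.7],[0,0,0.06],30],[[0.3,-1.1,0.7],[0,0,0.13],30],[[0.3,-1.1,0.7],[0,0,0.2],30],[[0.3,-1.1,0.7],[0,0,0.27],30],[[0.3,-1.1,0.7],[0,0,0.34],30],[[0.3,-1.1,0.7],[0,0,0.4],30],[[0.3,-1.1,0.7],[0,0,0.43],30],[[0.3,-1.1,0.7],[0,0,0.43],30]])

```text
clock: 12.4
tcp_pos: [0.6148, 0.1856, 0.1047]
orientation: [0.151, 0.585, 0.768, 0.21]
wrist_force: [0.0, -0.1, -2.5]
finger_gap: 0.0397
grip_force: 80.8
```

Run:
```python
from h import *
where(); p,Rr,s=pose(); print(Rr.inv().apply(s["ft_torque"]))
```

```text
foot in socket mm [ 0.4963 -0.4517  5.9159] yaw -1.6280041984719607 tilt 0.0008289890272001332 -0.00031116866445866914 F [np.float64(-1.2772075068946795), np.float64(-0.12663657407780632), np.float64(-2.186560127310249)] t 12.4 gap 0.039708219968909816 j6 1.4536949382771724
[ 0.4121 -0.085  -0.0431]
```

Emit:
step_arm(moves=[[[0,0,0],[0,0,0.03],30],[[0,0,0],[0,0,0.06],30],[[0,0,0],[0,0,0.06],30]])

```text
clock: 12.65
tcp_pos: [0.6153, 0.1858, 0.105]
orientation: [0.146, 0.607, 0.751, 0.215]
wrist_force: [3.2, -0.6, -3.3]
finger_gap: 0.0392
grip_force: 81.3
```

Run:
```python
from h import *
where(); p,Rr,s=pose(); print(Rr.inv().apply(s["ft_torque"]))
im=imaging.read_camera("wrist")[:,:,::-1];s=imaging.read_camera("side")[:,:,::-1]
o=np.hstack([cv2.resize(im[40:240,220:420],(400,400),interpolation=cv2.INTER_CUBIC),cv2.resize(s[205:275,220:290],(400,400),interpolation=cv2.INTER_CUBIC)])
cv2.imwrite("pics/i3.png",o)
```

```text
foot in socket mm [ 1.1031 -0.4634  5.9088] yaw -4.913491213415782 tilt 0.001752723284214719 -0.0004991792240913621 F [np.float64(0.9106506370993905), np.float64(-1.4835785332612443), np.float64(-4.302901202919853)] t 12.65 gap 0.039248190646107114 j6 1.5112843166927292
[ 0.1082 -0.2012 -1.2113]
```

View pics/i3.png

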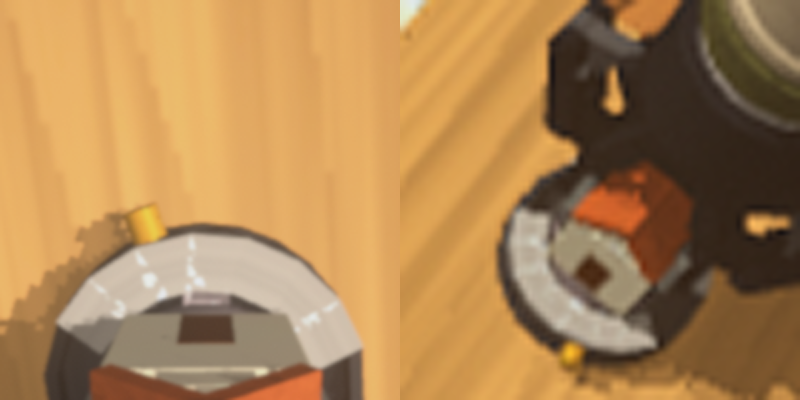

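The views show the lugs under the rim and the house squared to the board. The 1.2 N m on the wrist means it's at the solid stop. I'll relax the torque and release.

Emit:
step_arm(moves=[[[0,0,0],[0,0,-0.04],30],[[0,0,0],[0,0,-0.04],30],[[0,0,0],[0,0,-0.04],50],[[0,0,0],[0,0,-0.04],85],[[0,0,0],[0,0,-0.04],85],[[0,0,0],[0,0,-0.04],85],[[0,0,0],[0,0,-0.04],85],[[0,0,0],[0,0,-0.04],85]])

```text
clock: 13.42
tcp_pos: [0.6145, 0.1858, 0.1045]
orientation: [0.149, 0.594, 0.762, 0.212]
wrist_force: [-0.5, -0.1, 0.5]
finger_gap: 0.0851
grip_force: 0.0
```

Emit:
step_arm(moves=[[[0,0,-10],[0,0,0],85],[[0,0,-30],[0,0,0],85],[[0,0,-60],[0,0,0],85],[[0,0,-95],[0,0,0],85],[[0,0,-130],[0,0,0],85],[[0,0,-130],[0,0,0],85],[[0,0,-130],[0,0,0],85]])

```text
clock: 14.0
tcp_pos: [0.5531, 0.1668, 0.2209]
orientation: [0.151, 0.593, 0.761, 0.214]
wrist_force: [0.1, 0.6, -0.8]
finger_gap: 0.085
grip_force: 0.0
```

Run:
```python
from h import *
where();pose()
im=imaging.read_camera("wrist")[:,:,::-1];s=imaging.read_camera("top")[:,:,::-1]
P=imaging.camera_params("wrist");S,xs,ys,zs=FS;S=S+.0052*zs
f=lambda x,y,z:proj(P,S+x*xs+y*ys+z*zs).round(0)
print("ridge expected",f(0,.026,.074),f(0,-.026,.074),"axis",f(0,0,.0))
o=np.hstack([cv2.resize(im,(640,400))[:,120:520],cv2.resize(s[100:260,150:310],(400,400),interpolation=cv2.INTER_CUBIC)])
cv2.imwrite("pics/i4.png",o)
```

```text
foot in socket mm [  2.8617  -0.4791 138.7981] yaw -2.849328531055858 tilt 0.006339053310943643 -0.0008748933101050581 F [np.float64(-0.17423536988247867), np.float64(0.5383627874295348), np.float64(-0.8541030505259977)] t 14.0 gap 0.08496264766847007 j6 1.45296438091539
ridge expected [322. 167.] [325. 235.] axis [323. 181.]
```

View pics/i4.png

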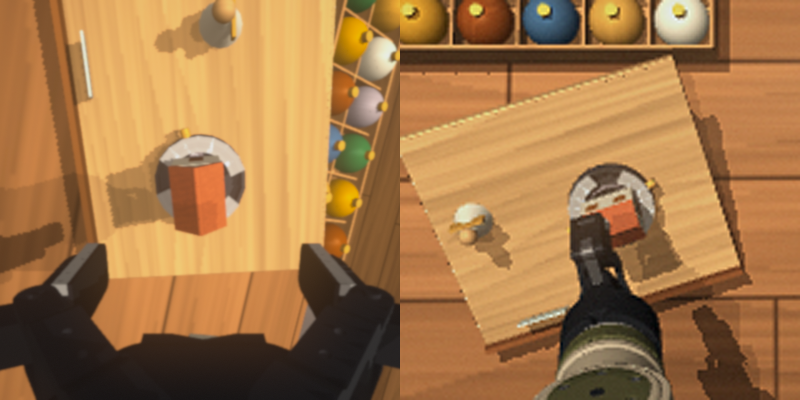

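The wrist view shows the house sitting in the socket, its ridge from about (315,163) to (322,236). That's within about 1° of the board's edge direction, taken from their vanishing point. The gripper is clear and the other ornaments were never touched, so I'm handing in.

```bash
python3 -c "
from workcell import env
print(env.hand_in())"
```

```text
the job is handed in; nothing more can be done
None
```

The house is home in the socket, twisted clockwise to its stop (within about 1° by the last wrist picture) and let go with the gripper clear; I handed it in at about 14 s, and no result was shown.

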